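Set and lock the length stop of a glass-rod cutting jig

ROBOT

A 6-joint arm with a two-finger parallel gripper is mounted at the origin on the work surface. World frame = base frame: x ahead of the robot, y to its left, z up, the work surface at z = 0. Lengths are in m, angles in rad, forces in N, time in s.
With the tool pointing down it reaches from about 0.25 to 0.725 m from the base axis. Payload 4 kg.
Tool frame: the origin (TCP) lies at the very end of the fingers, on their centre line; the grasp point (between the pads) lies 19 mm behind it; z points along the fingers, y is the line along which they close (so a half turn about z gives the same grasp; the last joint's range is limited). The gripper opens to 85 mm and grips with 20 to 120 N. Pads are 22 mm wide; open, the fingers measure 114 mm over their backs; the gripper's body (76 mm by 85 mm) begins 54 mm behind the grasp point. The pads swing forward as they close: fully open they stand 13 mm farther back than shut.
Start: joints at [1.129, 0.241, 0.005, 1.335, 0, 1.571], TCP at [0.214, 0.452, 0.231] pointing down, gripper open.
Joint ranges: [-2.72, 2.72], [-1.05, 1.87], [-1.09, 1.28], [-1.99, 2.15], [-1.42, 1.44], [-3.14, 3.14]. Speed limits (rad/s): [2.79, 2.79, 3.14, 3.14, 3.14, 3.14].

INTERFACE

Orientations are given as a unit quaternion [x, y, z, w].
In Python, from workcell import * gives the robot as it stands. The module is installed in compiled form; this text tells all that it offers.
- The arm moves only by the tool send_rows, never from a script. Its argument "steps" is text: rows parted by semicolons, each of 7 numbers parted by spaces: the opening, from -1 (shut) to 1 (fully open), then the shift along the world's x, y, z in m, then the turn, a rotation vector about the world's x, y, z in rad. A call has exactly 5 rows; each row shifts and turns the commanded pose from where the row before left it; what a row does not reach is not made up. A row lasts 1/12 s, in which the tool goes at most 41.7 mm and 7.16 degrees, less where a joint would pass 70% of its speed; a pose out of reach is approached as far as the arm can. A call is refused whole if a number of a shift passes 0.0417 or a number of a turn 0.125, either way. A call with a gripper value outside its range is refused whole. The fingers move at their own pace and stop on an object; the grip force is fixed at half the most. Time passes only in rows, so rows that do not move let the fingers close, or fill a call up. It gives the time, the measured TCP pose, the force, the opening and the grip force at its end, in the units of the state.
- get_obs(): the state, without advancing time (a new reading comes with each control period).
- camera(name): name is "scene" or "side" or "wrist"; returns a dict with "frame" (420x560x3 uint8, red, green, blue), "range_z" (420x560 float32, m along the optical axis (not along the pixel's ray), 0 where there is no reading), "camera_matrix" (3x3 intrinsics, pixels), "extrinsics" (4x4, takes a point from world to camera coordinates); the wrist camera has in their place "T_tool_cam" (4x4, takes a point from camera to tool coordinates, whose origin is the TCP and whose axes are the flange's). Camera axes: x right, y down, z forward; pixel columns grow to the right and rows downward; lengths in m; the calibration is good to about 2 mm. The wrist camera is an equidistant fisheye: a pixel r from the principal point sees the ray r / f radians off the axis. A picture is of the moment at which its call begins: read the wrist's pose just before it.
- job_done(): hands the job in; it is judged then, once.
The state is a dict: "clock": time; "joint_pos": joint angles; "joint_vel": joint speeds; "tau": joint torques, N m; "eef_pos": TCP position; "tool_rot": TCP orientation; "ft_force": force on the tool from outside, world axes, zero at the start; "ft_torque": the same for the moment, N m; "grip_width": finger opening in m; "grasp_force": force on a finger pad.
Only numpy, scipy, OpenCV 4.12 (cv2) and the standard library are available. Lean on these libraries where they do the work, as an engineer would, in place of code of your own. Each camera call takes 0.05 s, during which the arm holds its last target. There are 200 camera calls.

TASK

Set the rod-cutting jig up for the next cut: swing the carriage's clamp lever all the way over to free it, slide the carriage along its rail until its pointer stands opposite the tip of the index block (its stop pushes the glass rod along), then swing the lever all the way back to lock it there, with the rod's end still against the stop. Last, swing the hold-down flap fully shut over the rod so that its tab drops behind the rim. Do not bump the lamp bar that hangs over the carriage, and leave the tin, the bin and the screwdriver where they are.

Things in the scene. Friction and masses are not known exactly. Their poses are not given: they have to be found in the camera images.
- jig: Fixed dark steel base plate 12 mm thick, carrying the whole jig; stands elsewhere and a little turned each time. Origin at table height; x points across the jig away from the robot, y along rail and channel, z up. The plate covers x -115 to 90, y -235 to 215 mm. Rail along y at x = -45, y -230 to 5 mm, top 28 mm high. A scoring head 62 mm high stands at x = 68, y = 185 mm.
- carriage (a joint): Slide of the steel carriage on the rail, 0 to 0.15 m, growing towards +y of the jig. Block 48 x 60 x 20 mm, top 49 mm high, at x = -45 mm; its middle is at y = -190 mm plus this value. An arm holds a stop plate in the channel. Starts at 0 to 0.03; the mark is always farther +y. Freed, it slides with about 3 N and stays where left; locked, it holds 25 N and more.
- pointer (a point): Tip of the carriage's small pointer, on the side towards the robot, at x = -78 mm in the jig frame, 31 mm high, at the middle of the carriage's length. Axes as the jig's.
- mark: Small fixed steel index block, 16 x 20 x 24 mm, with a thin nose 3 mm wide pointing to +x of the jig, standing on the base plate on the robot's side of the rail, somewhere else along y each time. Origin on its underside, 2 mm behind the tip; axes as the jig's.
- mark_tip (a point): Tip of the index block's nose, 33 mm high. The carriage is set when the pointer and this tip have the same y in the jig frame. Axes as the jig's.
- lever (a joint): Clamp lever on the carriage, hinge axis along jig y: 0 = locked (about upright, leaning 0.1 rad towards the robot, -x), 1.1 rad = free (leaning 1.0 rad away from the robot, +x, towards the lamp). Stays where left; 2 to 3 N at the ball moves it; the brake lets go by 0.9 rad. Starts at 0 to 0.03. It is stiff along y, so the carriage can be slid by it.
- lever_ball (a point): Centre of the black ball, 24 mm across, at the lever's end, 70 mm from the hinge axis; the stem is 8 mm thick. 125 mm high when locked, 93 mm when free. Moves with the lever.
- lever_pivot (a point): Middle of the lever's hinge axis, on the carriage, 55 mm high. Axes as the jig's; moves with the carriage.
- stop_face (a point): Middle of the stop plate's face that pushes the rod, at rod height (24 mm high); the plate is 24 mm wide, 10 mm thick, its face looks to +y of the jig. 30 mm ahead (+y) of the pointer. Axes as the jig's.
- rod_end (a point): Centre of the end of the rod that the stop pushes. Solid amber glass rod, 24 mm thick, 200 mm long, 0.2 kg, loose in the channel along jig y, running from here to +y. Starts 2 to 50 mm ahead of the stop; sliding to the mark always pushes it. Channel: x = 30 mm, 28 mm wide inside, floor 12 mm, front wall 32 mm, back wall 38 mm high.
- flap (a joint): Hold-down flap, hinged at the back of the channel on an axis along y of the jig: 0 = fully shut (flat over the rod), growing as it swings up and back, away from the robot, to 2.0 rad. Starts at 1.5 to 1.95, standing about upright. Stays where it is left; about 1 to 2 N at its edge moves it.
- flap_hinge (a point): Middle of the flap's hinge axis, at x = 52, y = 80 mm in the jig frame, 43 mm high. Axes as the jig's.
- flap_edge (a point): Middle of the flap's free edge, 54 mm from the hinge axis. Aluminium flap, 80 mm long along y, 4 mm thick; at the edge a tab, 50 mm long, 16 mm deep, bends down (when shut) and goes behind the rim: a 4 mm wall 38 mm high at x = -10, y 30 to 130 mm in the jig frame.
- lamp: Fixed slim aluminium lamp bar along y over the carriage: x 15 to 55, y -230 to 0 mm, 132 to 144 mm high in the jig frame (its origin and axes are the jig's), on two 12 mm posts behind the channel at x = 82, y = -218 and -12 mm. Fingers straight down on the freed lever's ball run into it; tilted 30 to 45 degrees, the hand leaning back towards the robot, they pass.
- tin: Open steel tin, 70 mm across, 85 mm high, loose. Leave alone. Origin under its centre.
- bin: Open yellow plastic bin, 100 x 120 x 60 mm, loose. Leave alone. Origin under its centre.
- driver: Screwdriver lying on the table beyond the jig, loose. Leave alone. Origin under its middle.
Things that resemble listed ones, but are neither listed nor needed, are in the scene too. Of the things like the part that bears rod_end, leave any that is blue or yellow; of the rest the smaller one is meant.

How it is judged:
On the way, in this order (a step that is already met when the one before it is completed fails the run):
1. the clamp lever is swung all the way over (above 0.95 rad) to free the carriage (value of joint lever above 0.95 rad), for 0.1 s.
2. the carriage's pointer is opposite the tip of the index block (within 4 mm) (y of pointer in the frame of mark_tip between -0.004 and 0.004 m), for 0.2 s.
3. the lever is swung back and locked (below 0.12 rad) with the pointer still at the tip (all of step 2 and value of joint lever below 0.12 rad), for 0.2 s.
4. the flap is swung shut (below 0.1 rad) (value of joint flap below 0.1 rad), for 0.2 s.
At the end, for the whole second after the job is handed in: The pointer is within 4 mm of the index tip along the rail, the lever is locked (below 0.12 rad), the flap is shut (below 0.1 rad), the rod's end is within 8 mm of the middle of the stop's face, and all of it is at rest (all of step 3 and value of joint flap below 0.1 rad and distance between rod_end and stop_face below 0.008 m and velocity of joint carriage between -0.02 and 0.02 m/s and velocity of joint flap between -0.02 and 0.02 rad/s and velocity of joint lever between -0.02 and 0.02 rad/s); the robot touches nothing.
It fails at once if the lamp bar is bumped (more than 10 N) (contact force between any of the arm, the fingers and lamp above 10 N).
It fails at once if the tin, the bin or the screwdriver is moved by more than 30 mm (distance of any of tin, bin, driver from where it was at the start of the episode above 0.03 m).
It also fails if it takes over 53 s, if anything falls off the work surface, if the arm or the gripper's body presses on something with over 40 N, if the wrist force passes 120 N, or if a joint passes its speed limit or range.

## Working session

There is one attempt and no reset: what is moved stays moved. The work goes in short steps, Python scripts to look and compute and a tool call to move; the robot and the scene stay as the last step left them, time stands still between calls to the robot, and variables do not carry over. Pictures are saved under pics/ and viewed, at most 10 in all, crops included, and the job is handed in when it is done.

Besides the shell and the picture viewer there is one more tool, called in YAML: its name, and indented under it one key for each argument. send_rows: Moves the arm, as the interface text tells. Its arguments: {"type":"object","properties":{"steps":{"type":"string"}},"required":["steps"]}

```bash
mkdir -p pics
cat > h.py <<'E'
from workcell import *
import numpy as np, cv2
from scipy.spatial.transform import Rotation as R
def shot(n):
    c=camera(n); return c
def world(c):
    d=c["range_z"]; h,w=d.shape; K=c["camera_matrix"]; v,u=np.mgrid[:h,:w]
    P=np.stack([(u-K[0,2])/K[0,0]*d,(v-K[1,2])/K[1,1]*d,d],-1)
    E=np.linalg.inv(c["extrinsics"]); W=P@E[:3,:3].T+E[:3,3]; W[d==0]=np.nan
    return W
def save(n,im): cv2.imwrite("pics/"+n,cv2.cvtColor(im,cv2.COLOR_RGB2BGR))
E
python3 - <<'E'
from h import *
o=get_obs(); print(o["clock"],o["eef_pos"],o["tool_rot"],o["grip_width"])
for n in("scene","side"):
    c=shot(n); np.savez(n+".npz",**c); save(n+"0.png",c["frame"]); print(n,c["camera_matrix"][0,0],np.linalg.inv(c["extrinsics"]).round(3).tolist())
E
```

```text
0.0 [0.2135061  0.45142424 0.23039485] [ 2.19112702e-01  9.75698981e-01 -1.03359284e-03 -2.33379771e-04] 0.08536976083283754
scene 513.9764885339312 [[-0.341, 0.797, -0.498, 1.403], [0.94, 0.291, -0.177, 0.205], [0.004, -0.528, -0.849, 1.627], [0.0, 0.0, 0.0, 1.0]]
side 494.0925574934718 [[0.984, -0.1, 0.144, 0.305], [-0.175, -0.622, 0.764, -1.214], [0.013, -0.777, -0.63, 0.984], [0.0, 0.0, 0.0, 1.0]]
```

View pics/scene0.png

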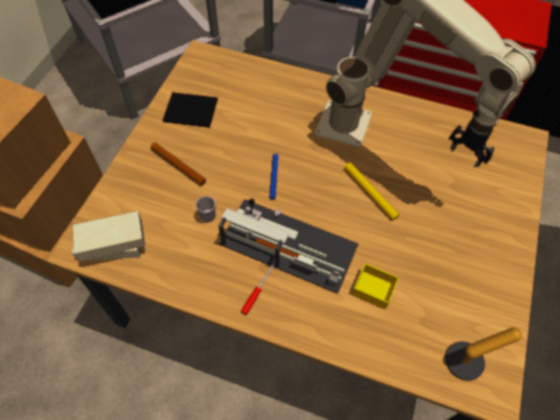

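View pics/side0.png

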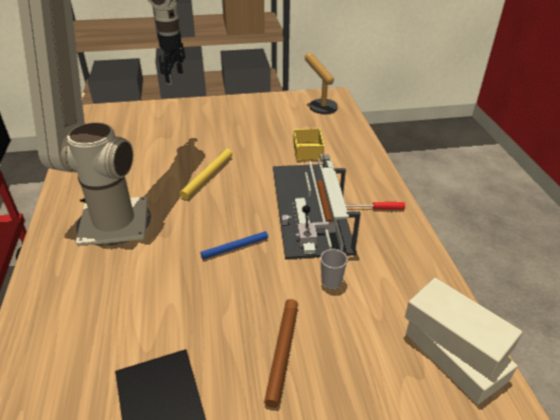

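Scene view: the jig is at about (290,243) with the tin (205,208), bin (375,285) and driver (258,290) around it. Side view: the jig is at (313,210), the ball at (306,210), the index block at about (287,219). Rod candidates in the side view are the blue one (235,245), the yellow one (207,173), the large brown one (283,350) on the table, and the amber one in the channel (325,200). The amber one is not blue or yellow and is the smaller of the remaining two. I'll confirm that in the crop below.

Run:
```python
from h import *
from scipy.optimize import minimize
W={}
pts=[]
for n in("scene","side"):
    c=dict(np.load(n+".npz")); w=world(c); W[n]=w; f=c["frame"].astype(int)
    x0,y0,x1,y1=(205,190,375,300) if n=="scene" else (255,140,420,270)
    m=np.zeros(w.shape[:2],bool); m[y0:y1,x0:x1]=1
    dark=(f.max(-1)<75)
    a=w[m&dark&(abs(w[...,2]-.012)<.006)]; print(n,len(a),np.median(a,0),np.median(w[m&~dark&(abs(w[...,2])<.01)],0))
    pts.append(a)
    cr=cv2.resize(c["frame"][y0:y1,x0:x1],None,fx=4.7,fy=4.7,interpolation=cv2.INTER_CUBIC)
    save(n+"_crop.png",cr)
a=np.vstack(pts)
r=cv2.minAreaRect((a[:,:2]*1000).astype(np.float32)); print(r, cv2.boxPoints(r))
```

```text
scene 2952 [0.61298413 0.02974799 0.01259192] [ 0.60770508 -0.0188945   0.00104028]
side 821 [ 0.60388201 -0.17477316  0.01192513] [ 7.59134648e-01 -3.99807145e-02  1.46017697e-04]
((562.4017944335938, -72.10470581054688), (531.291748046875, 285.4864807128906), 85.84403991699219) [[ 400.78214 -326.70724]
 [ 685.5179  -347.3969 ]
 [ 724.0215   182.49783]
 [ 439.2857   203.1875 ]]
```

View pics/side_crop.png

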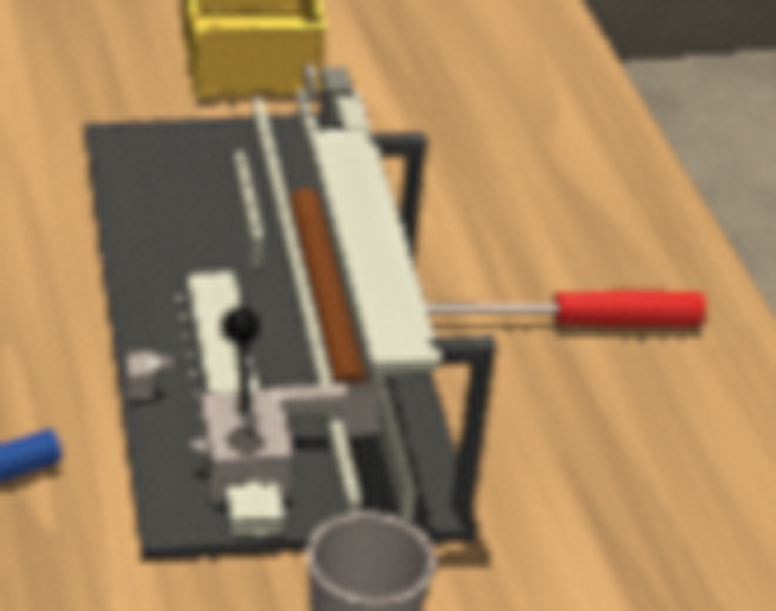

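The crop confirms the amber rod in the channel (crop 325,290), below the stop arm. The pointer is at (195,445), the index nose at (170,362) and the ball at (241,325). Next I fit the jig pose.

Run:
```python
from h import *
from scipy.optimize import least_squares
lamp=[];plate=[];ball=[];C={}
for n in("scene","side"):
    c=dict(np.load(n+".npz")); w=world(c); f=c["frame"].astype(int)
    x0,y0,x1,y1=(205,190,375,300) if n=="scene" else (255,140,420,270)
    m=np.zeros(w.shape[:2],bool); m[y0:y1,x0:x1]=1
    l=w[m&(abs(w[...,2]-.144)<.005)&(f.min(-1)>110)]; lamp.append(l)
    r=cv2.minAreaRect((l[:,:2]*1000).astype(np.float32)); print(n,"lamp",len(l),r,np.median(l[:,2]))
    a=w[m&(f.max(-1)<80)&(abs(w[...,2]-.012)<.004)]
    g=np.zeros((800,800),np.uint8); i=(a[:,:2]*500+[0,400]).astype(int); g[i[:,1],i[:,0]]=255
    g=cv2.morphologyEx(g,cv2.MORPH_CLOSE,np.ones((7,7))); 
    k,L,S,_=cv2.connectedComponentsWithStats(g); j=1+S[1:,4].argmax()
    q=np.argwhere(L==j)[:,::-1]; r=cv2.minAreaRect(((q-[0,400])*2).astype(np.float32)); print(n,"plate",r)
    if n=="side":
        for nm,(u,v) in dict(tip=(170,362),mk=(146,375),ptr=(195,445),ball=(241,325),stop=(362,400)).items():
            u=int(round(255+u/4.7)); v=int(round(140+v/4.7)); print(nm,u,v,w[v-1:v+2,u-1:u+2].reshape(-1,3).round(3).tolist()[1::3])
```

```text
scene lamp 605 ((644.2225341796875, -139.00546264648438), (229.4971466064453, 43.24092102050781), 85.72674560546875) 0.14427371673043954
scene plate ((606.2761840820312, -35.788116455078125), (451.5117492675781, 202.54139709472656), 85.85537719726562)
side lamp 697 ((644.8104858398438, -141.91864013671875), (233.7871551513672, 40.592063903808594), 85.4952621459961) 0.1438264291040532
side plate ((604.896240234375, -38.32707214355469), (450.06689453125, 202.25384521484375), 85.52787017822266)
tip 291 217 [[0.534, -0.083, 0.015], [0.529, -0.111, 0.035], [0.528, -0.112, 0.032]]
mk 286 220 [[0.513, -0.115, 0.033], [0.512, -0.119, 0.032], [0.512, -0.118, 0.028]]
ptr 296 235 [[0.535, -0.158, 0.008], [0.529, -0.187, 0.031], [0.533, -0.17, 0.011]]
ball 306 209 [[0.552, -0.197, 0.136], [0.552, -0.197, 0.132], [0.552, -0.198, 0.129]]
stop 332 225 [[0.637, -0.175, 0.047], [0.638, -0.174, 0.043], [0.639, -0.172, 0.036]]
```

View pics/scene_crop.png

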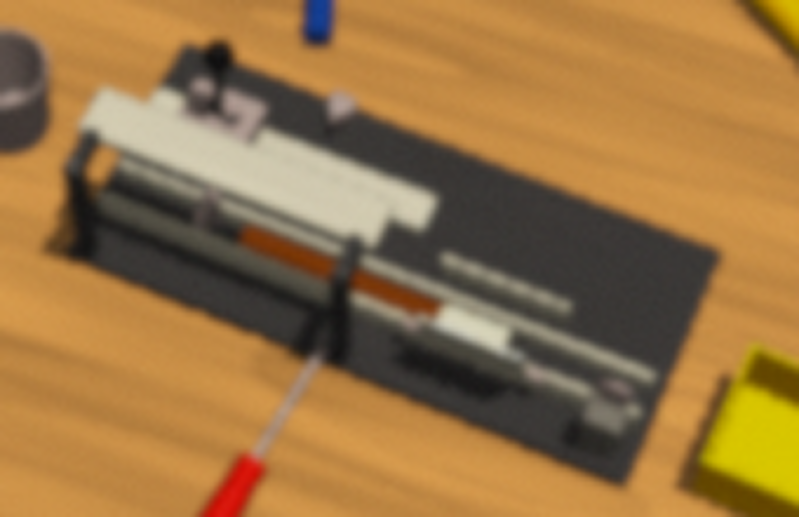

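Jig pose: origin about (0.6185, -0.0255), yaw -4.3°. Pointer height 31 mm, tip height 32 to 35 mm and travel of about 75 mm all agree with the text. I plan to grip the ball across jig y, with the tool tilted 45°.

```bash
cat >> h.py <<'E'
O=np.array([.6185,-.0255,0]); YAW=np.deg2rad(-4.35)
J=R.from_euler('z',YAW).as_matrix()
def j2w(p): return O+J@np.array(p,float)
def w2j(p): return (np.asarray(p)-O)@J
def ori(tilt):  # hand leaning back by tilt deg, closing along jig y
    t=np.deg2rad(tilt); z=J@[np.sin(t),0,-np.cos(t)]; y=J@[0,1,0]
    return R.from_matrix(np.stack([np.cross(y,z),y,z],1))
def delta(p,q):
    o=get_obs(); d=p-o["eef_pos"]; r=(q*R.from_quat(o["tool_rot"]).inv()).as_rotvec()
    print("t",round(o["clock"],2),"shift",d.round(4),"turn",r.round(4),"F",o["ft_force"].round(1),"w",round(o["grip_width"],4))
E
python3 - <<'E'
from h import *
q=ori(45); z=q.as_matrix()[:,2]
b=j2w([-52,-168,125][0:3] and [-.052,-.168,.125]); print("ball",b,z)
delta(b-.075*z,q)
E
```

```text
ball [ 0.55390718 -0.1890719   0.125     ] [ 0.70506983 -0.05363328 -0.70710678]
t 0.1 shift [ 0.2875 -0.6365 -0.0525] turn [-0.2004 -0.7638  0.3475] F [-0.  -0.4 -0.2] w 0.0853
```

send_rows:
  steps: "1 0.0144 -0.0318 0 -0.01 -0.0382 0.0174;1 0.0144 -0.0318 0 -0.01 -0.0382 0.0174;1 0.0144 -0.0318 0 -0.01 -0.0382 0.0174;1 0.0144 -0.0318 0 -0.01 -0.0382 0.0174;1 0.0144 -0.0318 0 -0.01 -0.0382 0.0174"

```text
clock: 0.52
eef_pos: [0.286, 0.2913, 0.2308]
tool_rot: [0.175, 0.98, -0.004, 0.099]
ft_force: [0.7, 0.5, -0.2]
grip_width: 0.0852
grasp_force: 0.0
```

send_rows:
  steps: "1 0.0144 -0.0318 0 -0.01 -0.0382 0.0174;1 0.0144 -0.0318 0 -0.01 -0.0382 0.0174;1 0.0144 -0.0318 0 -0.01 -0.0382 0.0174;1 0.0144 -0.0318 0 -0.01 -0.0382 0.0174;1 0.0144 -0.0318 0 -0.01 -0.0382 0.0174"

```text
clock: 0.93
eef_pos: [0.3578, 0.1325, 0.231]
tool_rot: [0.129, 0.972, -0.007, 0.197]
ft_force: [1.0, -0.5, 0.1]
grip_width: 0.0854
grasp_force: 0.0
```

send_rows:
  steps: "1 0.0144 -0.0318 0 -0.01 -0.0382 0.0174;1 0.0144 -0.0318 0 -0.01 -0.0382 0.0174;1 0.0144 -0.0318 0 -0.01 -0.0382 0.0174;1 0.0144 -0.0318 0 -0.01 -0.0382 0.0174;1 0.0144 -0.0318 0 -0.01 -0.0382 0.0174"

```text
clock: 1.35
eef_pos: [0.4296, -0.0265, 0.2315]
tool_rot: [0.082, 0.953, -0.01, 0.292]
ft_force: [-0.1, -0.4, -1.1]
grip_width: 0.0853
grasp_force: 0.0
```

send_rows:
  steps: "1 0.0144 -0.0318 -0.01 -0.01 -0.0382 0.0174;1 0.0144 -0.0318 -0.01 -0.01 -0.0382 0.0174;1 0.0144 -0.0318 -0.01 -0.01 -0.0382 0.0174;1 0.0144 -0.0318 -0.01 -0.01 -0.0382 0.0174;1 0.0144 -0.0318 -0.01 -0.01 -0.0382 0.0174"

```text
clock: 1.77
eef_pos: [0.5015, -0.1859, 0.1811]
tool_rot: [0.034, 0.923, -0.014, 0.384]
ft_force: [1.7, -0.3, 0.3]
grip_width: 0.0855
grasp_force: 0.0
```

```bash
cat >> h.py <<'E'
def wrist():
    o=get_obs(); c=camera("wrist"); T=np.eye(4); T[:3,:3]=R.from_quat(o["tool_rot"]).as_matrix(); T[:3,3]=o["eef_pos"]
    return c, T@c["T_tool_cam"]
def wworld(c,T):
    d=c["range_z"]; h,w=d.shape; K=c["camera_matrix"]; v,u=np.mgrid[:h,:w]
    x=(u-K[0,2])/K[0,0]; y=(v-K[1,2])/K[1,1]; r=np.hypot(x,y)+1e-9; s=np.tan(np.minimum(r,1.45))/r
    P=np.stack([x*s*d,y*s*d,d],-1); W=P@T[:3,:3].T+T[:3,3]; W[(d==0)|(r>1.45)]=np.nan; return W
def wproj(c,T,p):
    q=(np.asarray(p)-T[:3,3])@T[:3,:3]; K=c["camera_matrix"]; rho=np.hypot(*q[:2]); th=np.arctan2(rho,q[2])
    return K[0,2]+K[0,0]*th*q[0]/rho, K[1,2]+K[1,1]*th*q[1]/rho
E
python3 - <<'E'
from h import *
q=ori(45); z=q.as_matrix()[:,2]
b=j2w([-.052,-.168,.125]); delta(b-.075*z,q)
c,T=wrist(); np.savez("w1.npz",T=T,**c); save("w1.png",cv2.resize(c["frame"],(800,600)))
print("cam",T.round(3).tolist(),c["camera_matrix"][0,0]); 
for n,p in dict(ball=[-.052,-.168,.125],ptr=[-.078,-.168,.031],tip=[-.082,-.092,.033]).items(): print(n,np.array(wproj(c,T,j2w(p)))*800/560)
E
```

```text
t 1.77 shift [-0.0005  0.0008 -0.0031] turn [-0.0004  0.0028 -0.0018] F [ 1.7 -0.3  0.3] w 0.0855
cam [[0.074, 0.454, 0.888, 0.345], [0.997, -0.035, -0.065, -0.174], [0.001, 0.89, -0.455, 0.225], [0.0, 0.0, 0.0, 1.0]] 325.19226210127806
ball [400.68250873 319.85396272]
ptr [400.51529264 148.97781345]
tip [533.83142836 150.76234694]
```

View pics/w1.png

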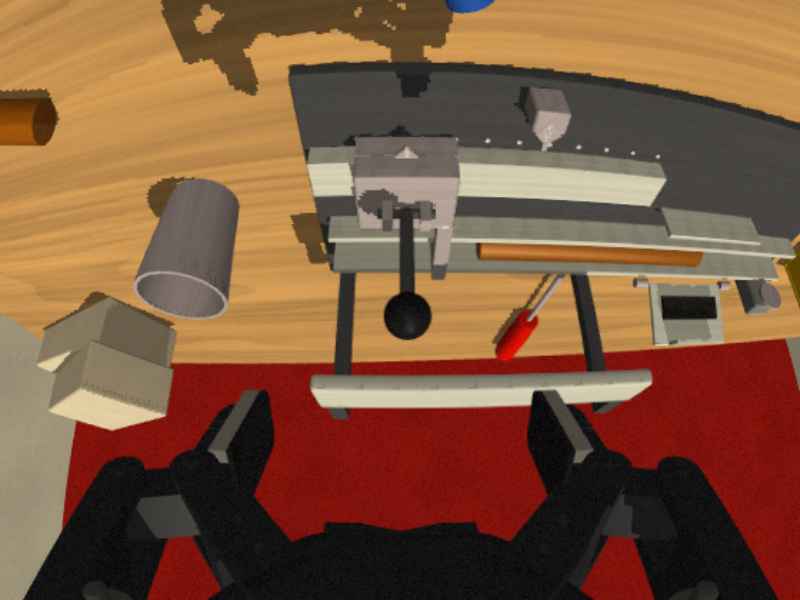

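The wrist picture has image right as +y and image down as up. It shows the ball at (407,316), the pointer at (406,152), the index nose tip near (546,148), and the rod's near end at (478,251). I'll crop the pointer and nose for precision.

Run:
```python
from h import *
c=np.load("w1.npz"); f=c["frame"]; 
save("w1c.png",cv2.resize(f[60:120,270:410],None,fx=5.6,fy=5.6,interpolation=cv2.INTER_CUBIC))
d={k:c[k] for k in c}; W=wworld(d,c["T"])
for u,v in((285,221),(284,107),(382,103)): print(W[v,u], w2j(W[v,u]))
```

```text
[nan nan nan] [nan nan nan]
[ 0.53058875 -0.1843386   0.03171775] [-0.07561027 -0.16504901  0.03171775]
[ 0.52360114 -0.10562166  0.03632109] [-0.08854835 -0.08708883  0.03632109]
```

View pics/w1c.png

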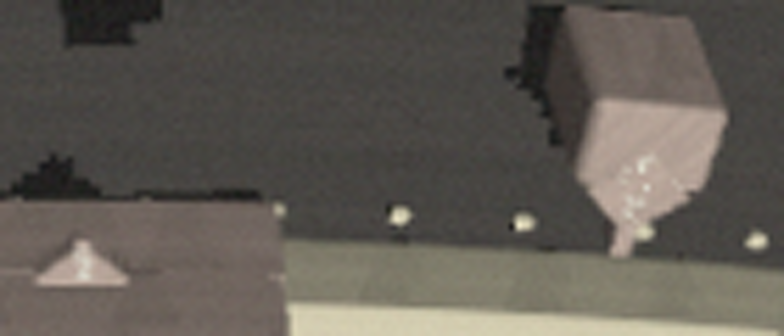

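The crop shows the pointer apex at (82,240), native (284.6,102.9), and the nose tip at (620,256), native (380.7,105.7).

```bash
cat >> h.py <<'E'
def wray(c,T,u,v,zh):
    K=c["camera_matrix"]; x=(u-K[0,2])/K[0,0]; y=(v-K[1,2])/K[1,1]; r=np.hypot(x,y)
    d=T[:3,:3]@np.array([np.sin(r)*x/r,np.sin(r)*y/r,np.cos(r)]); return T[:3,3]+d*(zh-T[2,3])/d[2]
E
python3 - <<'E'
from h import *
c=np.load("w1.npz"); T=c["T"]
for n,u,v,z in(("ptr",284.6,102.9,.031),("tip",380.7,105.7,.033),("ball",284.9,221.2,.125),("hinge-centre rod end",334.6,175.7,.03)):
    p=wray(c,T,u,v,z); print(n,p.round(4),w2j(p).round(4))
q=ori(45); z=q.as_matrix()[:,2]
b=j2w([-.052,-.165,.125]); print(b); delta(b-.045*z,q); delta(b+.019*z,q)
E
```

```text
ptr [ 0.5267 -0.1836  0.031 ] [-0.0796 -0.1646  0.031 ]
tip [ 0.5298 -0.105   0.033 ] [-0.0824 -0.086   0.033 ]
ball [ 0.5498 -0.1857  0.125 ] [-0.0564 -0.1649  0.125 ]
hinge-centre rod end [ 0.6365 -0.1365  0.03  ] [ 0.0264 -0.1093  0.03  ]
[ 0.55413473 -0.18608055  0.125     ]
t 1.82 shift [ 0.0205  0.0075 -0.0206] turn [ 0.0007 -0.0012  0.0051] F [ 1.8 -4.3 -1.2] w 0.085
t 1.82 shift [ 0.0656  0.0041 -0.0658] turn [ 0.0007 -0.0012  0.0051] F [ 1.8 -4.3 -1.2] w 0.085
```

Pointer to tip is 78.6 mm, and all heights and x values are plausible. Advancing onto the ball and closing.

send_rows:
  steps: "1 0.0131 -0.0005 -0.0141 0 0 0;1 0.0131 -0.0005 -0.0141 0 0 0;1 0.0131 -0.0005 -0.0141 0 0 0;1 0.0131 -0.0005 -0.0141 0 0 0;1 0.0131 -0.0005 -0.0141 0 0 0"

```text
clock: 2.23
eef_pos: [0.5674, -0.1865, 0.1095]
tool_rot: [0.035, 0.923, -0.013, 0.382]
ft_force: [0.8, 0.1, -0.7]
grip_width: 0.0854
grasp_force: 0.0
```

send_rows:
  steps: "1 0 0 0 0 0 0;0.2 0 0 0 0 0 0;0 0 0 0 0 0 0;-0.3 0 0 0 0 0 0;-0.4 0 0 0 0 0 0"

```text
clock: 2.65
eef_pos: [0.5672, -0.1867, 0.112]
tool_rot: [0.035, 0.923, -0.014, 0.383]
ft_force: [0.1, -0.1, 0.1]
grip_width: 0.0389
grasp_force: 0.0
```

Run:
```python
from h import *
c,T=wrist(); save("w2.png",c["frame"]); np.savez("w2.npz",T=T,**c); o=get_obs(); print(o["eef_pos"],w2j(o["eef_pos"]),o["grip_width"],o["ft_force"])
```

```text
[ 0.56724758 -0.18674552  0.11196065] [-0.03887448 -0.16466847  0.11196065] 0.031080552368962056 [ 0.28504193 -0.03713129 -0.24825381]
```

View pics/w2.png

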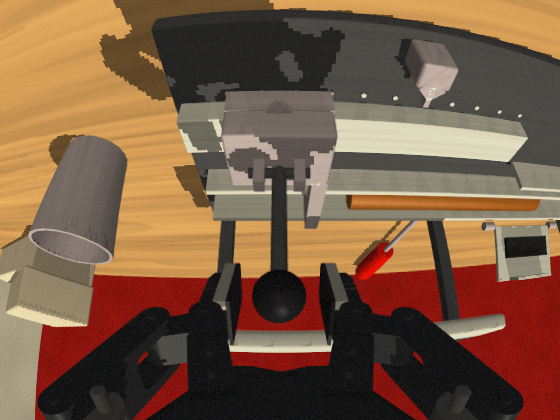

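The ball (279,297) sits centred between the pads. Closing, then swinging along the arc.

send_rows:
  steps: "-1 0 0 0 0 0 0;-1 0 0 0 0 0 0;-1 0 0 0 0 0 0;-1 0 0 0 0 0 0;-1 0 0 0 0 0 0"

```text
clock: 3.12
eef_pos: [0.5681, -0.1873, 0.1122]
tool_rot: [0.035, 0.923, -0.014, 0.384]
ft_force: [-3.0, -1.8, 5.8]
grip_width: 0.0212
grasp_force: 58.5
```

send_rows:
  steps: "-1 0.0075 -0.0006 0.0004 0 0 0;-1 0.0075 -0.0006 -0.0005 0 0 0;-1 0.0074 -0.0006 -0.0013 0 0 0;-1 0.0073 -0.0006 -0.0021 0 0 0;-1 0.007 -0.0005 -0.0028 0 0 0"

```text
clock: 3.53
eef_pos: [0.6045, -0.1901, 0.1052]
tool_rot: [0.035, 0.923, -0.014, 0.383]
ft_force: [-4.3, -2.1, 5.0]
grip_width: 0.0207
grasp_force: 63.1
```

send_rows:
  steps: "-1 0.0067 -0.0005 -0.0036 0 0 0;-1 0.0062 -0.0005 -0.0043 0 0 0;-1 0.0057 -0.0004 -0.0049 0 0 0;-1 0.0052 -0.0004 -0.0055 0 0 0;-1 0.0046 -0.0004 -0.006 0 0 0"

```text
clock: 3.95
eef_pos: [0.6279, -0.1909, 0.0751]
tool_rot: [0.036, 0.925, -0.013, 0.377]
ft_force: [-11.5, 0.1, -1.0]
grip_width: 0.0207
grasp_force: 65.9
```

Run:
```python
from h import *
c,T=wrist(); save("w3.png",c["frame"]); np.savez("w3.npz",T=T,**c); o=get_obs(); print(o["eef_pos"],w2j(o["eef_pos"]),o["grip_width"],o["ft_force"])
```

```text
[ 0.62756252 -0.19066839  0.07347002] [ 0.02156426 -0.16400521  0.07347002] 0.02118078505339514 [-6.66553322 -2.80065134 -3.23971384]
```

View pics/w3.png

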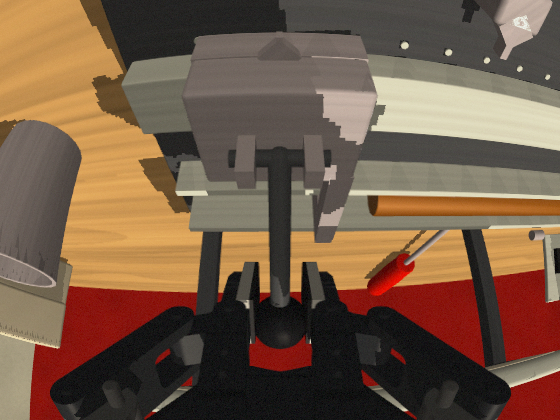

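The ball (281,320) is still held, and the lever leans well over toward the hand. I'll measure the stem angle from depth and the pointer-to-tip distance.

Run:
```python
from h import *
for n in("w2","w3"):
    c=np.load(n+".npz"); W=w2j(wworld(c,c["T"]))
    for v in (range(170,300,20)): print(n,v,W[v,280].round(4))
```

```text
w2 170 [-0.0519 -0.1643  0.0551]
w2 190 [-0.0541 -0.1643  0.0691]
w2 210 [-0.0542 -0.1643  0.0808]
w2 230 [-0.0565 -0.1644  0.0927]
w2 250 [-0.0567 -0.1644  0.1028]
w2 270 [-0.0607 -0.1644  0.1137]
w2 290 [-0.066  -0.1644  0.124 ]
w3 170 [-0.0486 -0.1639  0.0597]
w3 190 [-0.0421 -0.1639  0.0633]
w3 210 [-0.0375 -0.164   0.0683]
w3 230 [-0.0318 -0.164   0.0731]
w3 250 [-0.0261 -0.164   0.0783]
w3 270 [-0.0194 -0.164   0.0836]
w3 290 [-0.0103 -0.164   0.0889]
```

The stem angle of about 0.89 gives a joint value of about 0.99. The ball has crept back in the grip, so I'll open, recentre, regrip and then push on to the end stop.

send_rows:
  steps: "0 0 0 0 0 0 0;0 0 0 0 0 0 0;0 0 0 0 0 0 0;0 -0.004 0 0.004 0 0 0;0 0 0 0 0 0 0"

```text
clock: 4.42
eef_pos: [0.6286, -0.1916, 0.0853]
tool_rot: [0.034, 0.923, -0.014, 0.383]
ft_force: [-0.1, -0.1, 0.8]
grip_width: 0.0428
grasp_force: 0.0
```

```bash
cat > st.py <<'E'
from h import *
c,T=wrist(); o=get_obs(); W=w2j(wworld(c,T)); np.savez("wl.npz",T=T,**c)
tj=w2j(o["eef_pos"]); print("t",o["clock"],"tcp jig",tj.round(4),"w",o["grip_width"].round(4),"F",o["ft_force"].round(1))
# stem points: near lever y, between pivot and ball
s=W[(abs(W[...,1]-tj[1])<.0035)&(W[...,2]>.068)&(W[...,2]<.135)&(W[...,0]>-.08)&(W[...,0]<.03)]
s=s[np.hypot(s[:,0]+.048,s[:,2]-.055)<.055]
if len(s)>10:
    vx,vz,x0,z0=cv2.fitLine(s[:,[0,2]].astype(np.float32),cv2.DIST_HUBER,0,.001,.001).ravel(); a=np.arctan2(vx*np.sign(vz),abs(vz)); print("stem n",len(s),"joint~",a+.1)
    b=np.array([-.048+.07*np.sin(a),.055+.07*np.cos(a)]); r=b-tj[[0,2]]; print("ball rel tcp: behind",-(r@[.707,-.707]),"perp up",r@[.707,.707])
E
python3 st.py
```

```text
Traceback (most recent call last):
  File "st.py", line 3, in <module>
    tj=w2j(o["eef_pos"]); print("t",o["clock"],"tcp jig",tj.round(4),"w",o["grip_width"].round(4),"F",o["ft_force"].round(1))
                                                                         ^^^^^^^^^^^^^^^^^^^^^
AttributeError: 'float' object has no attribute 'round'
```

```bash
sed -i 's/o\["grip_width"\].round(4)/round(o["grip_width"],4)/' st.py && python3 st.py
```

```text
t 4.5167 tcp jig [ 0.0227 -0.1649  0.0852] w 0.0427 F [-0.4  0.3 -0.3]
stem n 1418 joint~ 0.9996353
ball rel tcp: behind 0.02071219785681805 perp up -0.001812853238775728
```

send_rows:
  steps: "-1 0 0 0 0 0 0;-1 0 0 0 0 0 0;-1 0 0 0 0 0 0;-1 0.002 0 -0.003 0 0 0;-1 0.003 0 -0.003 0 0 0"

```text
clock: 4.93
eef_pos: [0.6332, -0.1917, 0.0784]
tool_rot: [0.035, 0.923, -0.014, 0.383]
ft_force: [-28.7, 3.6, 30.6]
grip_width: 0.0213
grasp_force: 62.4
```

send_rows:
  steps: "-1 0.002 0 -0.003 0 0 0;-1 0 0 0 0 0 0;-1 0 0 0 0 0 0;-1 0 0 0 0 0 0;-1 0 0 0 0 0 0"

```text
clock: 5.35
eef_pos: [0.6345, -0.1918, 0.077]
tool_rot: [0.035, 0.923, -0.014, 0.383]
ft_force: [-21.6, 2.6, 21.7]
grip_width: 0.0208
grasp_force: 63.2
```

```bash
python3 st.py
```

```text
t 5.4 tcp jig [ 0.0286 -0.1646  0.0769] w 0.0208 F [-21.4   3.6  22. ]
stem n 1456 joint~ 1.1088763
ball rel tcp: behind 0.023131063490084536 perp up -0.001430424195810109
```

At the end stop (about 1.1 rad). Relaxing and sliding along jig y.

send_rows:
  steps: "-1 -0.001 0.003 0.002 0 0 0;-1 -0.001 0.004 0.002 0 0 0;-1 0.0004 0.005 0 0 0 0;-1 0.0004 0.005 0 0 0 0;-1 0.0004 0.005 0 0 0 0"

```text
clock: 5.82
eef_pos: [0.6348, -0.1696, 0.079]
tool_rot: [0.035, 0.923, -0.014, 0.382]
ft_force: [-2.4, -4.4, 2.0]
grip_width: 0.0211
grasp_force: 60.9
```

send_rows:
  steps: "-1 0.0004 0.005 0 0 0 0;-1 0.0004 0.005 0 0 0 0;-1 0.0004 0.005 0 0 0 0;-1 0.0004 0.005 0 0 0 0;-1 0.0004 0.005 0 0 0 0"

```text
clock: 6.23
eef_pos: [0.6367, -0.1441, 0.0791]
tool_rot: [0.034, 0.923, -0.014, 0.382]
ft_force: [-0.9, -4.6, 0.0]
grip_width: 0.0209
grasp_force: 60.6
```

send_rows:
  steps: "-1 0.0004 0.005 0 0 0 0;-1 0.0004 0.005 0 0 0 0;-1 0.0004 0.005 0 0 0 0;-1 0.0003 0.004 0 0 0 0;-1 0.0002 0.003 0 0 0 0"

```text
clock: 6.65
eef_pos: [0.6383, -0.1219, 0.0791]
tool_rot: [0.034, 0.923, -0.013, 0.382]
ft_force: [0.5, -4.2, 0.1]
grip_width: 0.0207
grasp_force: 60.5
```

```bash
python3 st.py
python3 - <<'E'
from h import *
c=np.load("wl.npz"); save("w4.png",cv2.resize(c["frame"][0:280,100:480],None,fx=2.1,fy=2.1,interpolation=cv2.INTER_CUBIC))
E
```

```text
t 6.7 tcp jig [ 0.0271 -0.094   0.0791] w 0.0211 F [ 0.9 -2.5  0. ]
stem n 1473 joint~ 1.0780149
ball rel tcp: behind 0.022615139510875796 perp up -0.0014196105411104533
```

View pics/w4.png

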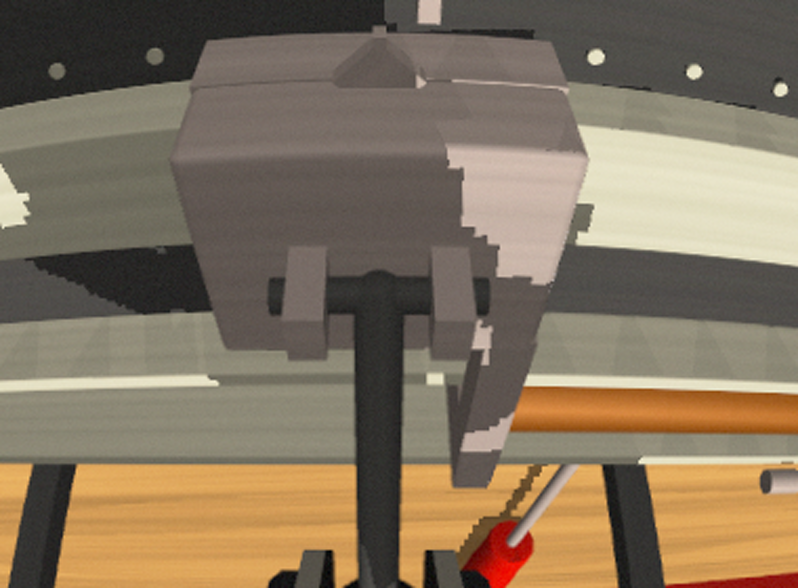

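The rod is against the stop (518,408). The pointer apex is at (379,27) and the nose tip at (429,24), so a small gap remains.

Run:
```python
from h import *
c=np.load("wl.npz"); T=c["T"]
for u,v,z in((100+379/2.1,27/2.1,.031),(100+429/2.1,24/2.1,.033)): print(w2j(wray(c,T,u,v,z)).round(4))
```

```text
[-0.082  -0.0944  0.031 ]
[-0.0836 -0.0874  0.033 ]
```

send_rows:
  steps: "-1 0.0002 0.0025 0 0 0 0;-1 0.0002 0.0025 0 0 0 0;-1 0.0002 0.0025 0 0 0 0;-1 0 0 0 0 0 0;-1 0 0 0 0 0 0"

```text
clock: 7.12
eef_pos: [0.6389, -0.1145, 0.0792]
tool_rot: [0.034, 0.923, -0.013, 0.382]
ft_force: [1.2, -2.4, -0.0]
grip_width: 0.0209
grasp_force: 60.6
```

```bash
python3 st.py
python3 - <<'E'
from h import *
c=np.load("wl.npz"); save("w5.png",cv2.resize(c["frame"][0:60,230:340],None,fx=7,fy=7,interpolation=cv2.INTER_CUBIC))
E
```

```text
t 7.1667 tcp jig [ 0.0271 -0.0872  0.0792] w 0.021 F [ 0.7 -1.8 -0.1]
stem n 1518 joint~ 1.0830361
ball rel tcp: behind 0.022241258219032 perp up -0.0015586513344429415
```

View pics/w5.png

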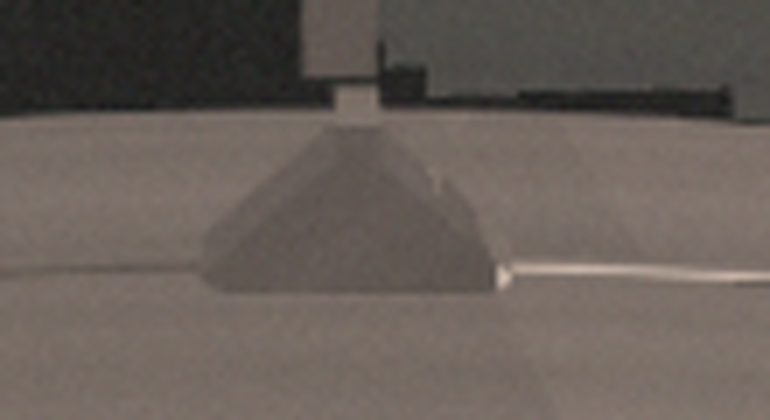

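The nose (340) and pointer apex (about 352) are less than 1 mm apart. Swinging the lever back.

send_rows:
  steps: "-1 -0.0046 0.0004 0.006 0 0 0;-1 -0.0052 0.0004 0.0055 0 0 0;-1 -0.0057 0.0004 0.0049 0 0 0;-1 -0.0062 0.0005 0.0043 0 0 0;-1 -0.0067 0.0005 0.0036 0 0 0"

```text
clock: 7.58
eef_pos: [0.6104, -0.1124, 0.1047]
tool_rot: [0.034, 0.923, -0.013, 0.383]
ft_force: [4.7, -0.1, -4.5]
grip_width: 0.0209
grasp_force: 58.8
```

send_rows:
  steps: "-1 -0.007 0.0005 0.0028 0 0 0;-1 -0.0073 0.0006 0.0021 0 0 0;-1 -0.0074 0.0006 0.0013 0 0 0;-1 -0.0075 0.0006 0.0005 0 0 0;-1 -0.0075 0.0006 -0.0004 0 0 0"

```text
clock: 8.0
eef_pos: [0.5744, -0.1097, 0.1119]
tool_rot: [0.034, 0.922, -0.013, 0.384]
ft_force: [6.6, -0.1, -2.8]
grip_width: 0.0205
grasp_force: 58.8
```

```bash
python3 st.py
```

```text
t 8.05 tcp jig [-0.0388 -0.0873  0.1116] w 0.021 F [-0.1  0.7  3.2]
stem n 1098 joint~ 0.11687737
ball rel tcp: behind 0.015142904079067585 perp up 0.0038560311130877156
```

Nearly locked. Pushing 10 mm further toward the stop.

send_rows:
  steps: "-1 -0.004 0.0003 0 0 0 0;-1 -0.004 0.0003 0 0 0 0;-1 -0.004 0.0003 -0.0004 0 0 0;-1 -0.002 0.0002 0 0 0 0;-1 0 0 0 0 0 0"

```text
clock: 8.47
eef_pos: [0.5627, -0.1089, 0.1115]
tool_rot: [0.033, 0.922, -0.014, 0.385]
ft_force: [20.1, -0.4, -12.2]
grip_width: 0.0209
grasp_force: 61.0
```

```bash
python3 st.py
```

```text
t 8.5167 tcp jig [-0.0493 -0.0874  0.1114] w 0.0206 F [ 18.2  -1.3 -12.1]
stem n 941 joint~ 0.0089110285
ball rel tcp: behind 0.012989543835052061 perp up 0.005790390851677131
```

Locked at the stop. Release and retreat along the tool axis.

send_rows:
  steps: "-1 0.004 0 0.001 0 0 0;0.3 0.003 0 0 0 0 0;0.3 0 0 0 0 0 0;0.3 0 0 0 0 0 0;0.3 0 0 0 0 0 0"

```text
clock: 8.93
eef_pos: [0.5659, -0.1087, 0.1099]
tool_rot: [0.035, 0.923, -0.013, 0.382]
ft_force: [-0.2, -0.9, 0.9]
grip_width: 0.0557
grasp_force: 0.0
```

send_rows:
  steps: "0.3 -0.01 0.0007 0.01 0 0 0;0.3 -0.015 0.001 0.015 0 0 0;0.3 -0.015 0.001 0.015 0 0 0;0.3 -0.015 0.001 0.015 0 0 0;0.3 -0.015 0.001 0.015 0 0 0"

```text
clock: 9.35
eef_pos: [0.4952, -0.1039, 0.1802]
tool_rot: [0.035, 0.924, -0.013, 0.382]
ft_force: [0.3, -0.2, 0.6]
grip_width: 0.0556
grasp_force: 0.0
```

Run:
```python
from h import *
o=get_obs(); c,T=wrist(); W=w2j(wworld(c,T)); np.savez("wl.npz",T=T,**c); save("w6.png",c["frame"])
tj=w2j(o["eef_pos"]); print(o["clock"],tj,o["grip_width"])
s=W[(abs(W[...,1]+.0872)<.006)&(W[...,2]>.065)&(W[...,2]<.112)&(W[...,0]>-.08)&(W[...,0]<-.03)]
if len(s)>10:
    vx,vz,*_=cv2.fitLine(s[:,[0,2]].astype(np.float32),cv2.DIST_HUBER,0,.001,.001).ravel(); print(len(s),"joint",np.arctan2(vx*np.sign(vz),abs(vz))+.1)
# flap
f=W[(W[...,1]>.035)&(W[...,1]<.125)&(W[...,2]>.05)&(W[...,2]<.12)&(W[...,0]>.0)&(W[...,0]<.12)]
print(len(f),f.min(0),f.max(0)); 
w=f
for z in(.055,.065,.075,.085,.095):
    g=f[abs(f[:,2]-z)<.004]; print(z,len(g),np.median(g,0) if len(g) else '')
cc=camera("side"); Ws=w2j(world(cc))
f=Ws[(Ws[...,1]>.035)&(Ws[...,1]<.125)&(Ws[...,2]>.05)&(Ws[...,2]<.13)&(Ws[...,0]>.02)&(Ws[...,0]<.12)]
for z in(.055,.065,.075,.085,.095,.1):
    g=f[abs(f[:,2]-z)<.004]; print("side",z,len(g),np.median(g,0) if len(g) else '')
```

```text
9.35 [-0.11704682 -0.08749727  0.18017683] 0.055565747669803774
452 joint 0.030934833
2264 [0.04510869 0.0441621  0.05000863] [0.0661969  0.1247896  0.09868129]
0.055 319 [0.04836775 0.07874772 0.05572857]
0.065 402 [0.0503381  0.08062055 0.06509141]
0.075 468 [0.05660039 0.08256319 0.07424493]
0.085 412 [0.06008518 0.08159983 0.0850423 ]
0.095 217 [0.05348248 0.07727749 0.09529195]
side 0.055 0 
side 0.065 0 
side 0.075 3 [0.05600568 0.10497775 0.07633525]
side 0.085 0 
side 0.095 36 [0.06196908 0.09065416 0.09597091]
side 0.1 23 [0.05677999 0.08964889 0.0980471 ]
```

View pics/w6.png

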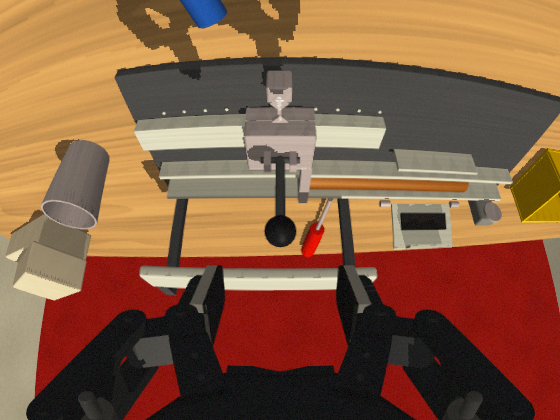

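The lever reads about 0.03 (locked), the pointer meets the nose at (280,103), and the rod is at the stop (312,185). The flap stands at (422,218), leaning back to about 1.9 rad. I have now viewed all the pictures I should, so from here I rely on numbers.

Run:
```python
from h import *
delta(j2w([-.1,.083,.17]),ori(0)); delta(j2w([.086,.083,.16]),ori(0)); print(j2w([.086,.083,.16]))
```

```text
t 9.45 shift [ 0.0292  0.1692 -0.0125] turn [ 5.850e-02  7.867e-01 -7.000e-04] F [0.  0.  0.1] w 0.0559
t 9.45 shift [ 0.2147  0.1551 -0.0225] turn [ 5.850e-02  7.867e-01 -7.000e-04] F [0.  0.  0.1] w 0.0559
[0.71054772 0.0507379  0.16      ]
```

send_rows:
  steps: "-1 0.0029 0.0169 -0.001 0.0059 0.0787 0;-1 0.0029 0.0169 -0.001 0.0059 0.0787 0;-1 0.0029 0.0169 -0.001 0.0059 0.0787 0;-1 0.0029 0.0169 -0.001 0.0059 0.0787 0;-1 0.0029 0.0169 -0.001 0.0059 0.0787 0"

```text
clock: 9.87
eef_pos: [0.5115, -0.0188, 0.1751]
tool_rot: [0.037, 0.981, -0.007, 0.192]
ft_force: [-0.0, 0.4, -0.7]
grip_width: -0.0001
grasp_force: 0.0
```

send_rows:
  steps: "-1 0.0029 0.0169 -0.001 0.0059 0.0787 0;-1 0.0029 0.0169 -0.001 0.0059 0.0787 0;-1 0.0029 0.0169 -0.001 0.0059 0.0787 0;-1 0.0029 0.0169 -0.001 0.0059 0.0787 0;-1 0.0029 0.0169 -0.001 0.0059 0.0787 0"

```text
clock: 10.28
eef_pos: [0.5263, 0.0659, 0.1693]
tool_rot: [0.038, 0.999, 0.001, -0.004]
ft_force: [1.0, 0.1, -0.3]
grip_width: -0.0001
grasp_force: 0.0
```

send_rows:
  steps: "-1 0.0186 -0.0014 -0.001 0 0 0;-1 0.0186 -0.0014 -0.001 0 0 0;-1 0.0186 -0.0014 -0.001 0 0 0;-1 0.0186 -0.0014 -0.001 0 0 0;-1 0.0186 -0.0014 -0.001 0 0 0"

```text
clock: 10.7
eef_pos: [0.6198, 0.058, 0.163]
tool_rot: [0.038, 0.999, 0.001, -0.003]
ft_force: [-0.2, -0.0, 0.6]
grip_width: -0.0002
grasp_force: 0.0
```

send_rows:
  steps: "-1 0.0186 -0.0014 -0.001 0 0 0;-1 0.0186 -0.0014 -0.001 0 0 0;-1 0.0186 -0.0014 -0.001 0 0 0;-1 0.0186 -0.0014 -0.001 0 0 0;-1 0.0186 -0.0014 -0.001 0 0 0"

```text
clock: 11.12
eef_pos: [0.7127, 0.0508, 0.1578]
tool_rot: [0.038, 0.999, 0.001, -0.003]
ft_force: [1.5, -0.5, 0.3]
grip_width: 0.0001
grasp_force: 0.0
```

```bash
cat > fl.py <<'E'
from h import *
o=get_obs(); print(o["clock"],"tcp jig",w2j(o["eef_pos"]).round(4),"F",o["ft_force"].round(1),"w",round(o["grip_width"],4),"tilt",R.from_quat(o["tool_rot"]).as_matrix()[:,2].round(3))
for n in("scene","side"):
    c=camera(n); W=w2j(world(c))
    f=W[(W[...,1]>.045)&(W[...,1]<.115)&(W[...,2]>.04)&(W[...,2]<.11)&(W[...,0]>-.02)&(W[...,0]<.1)]
    print(n,len(f),"max z",f[f[:,2].argmax()].round(3) if len(f) else '')
    for z in(.045,.055,.065,.075,.085,.095):
        g=f[abs(f[:,2]-z)<.005]
        if len(g): print(z,len(g),np.percentile(g[:,0],[5,50,95]).round(3))
E
python3 fl.py
```

```text
11.1167 tcp jig [0.0882 0.0833 0.1578] F [ 1.5 -0.5  0.3] w 0.0001 tilt [-0.005  0.002 -1.   ]
scene 94 max z [0.06  0.087 0.103]
0.045 12 [0.03  0.052 0.054]
0.055 6 [0.054 0.056 0.057]
0.065 8 [0.057 0.059 0.06 ]
0.075 8 [0.06  0.061 0.062]
0.085 13 [0.064 0.065 0.066]
0.095 37 [0.052 0.063 0.067]
side 43 max z [0.057 0.068 0.101]
0.075 3 [0.056 0.056 0.057]
0.095 36 [0.053 0.063 0.069]
```

send_rows:
  steps: "-1 0.002 0 -0.015 0 0 0;-1 0 0 -0.015 0 0 0;-1 0 0 -0.015 0 0 0;-1 0 0 -0.015 0 0 0;-1 0 0 -0.015 0 0 0"

```text
clock: 11.63
eef_pos: [0.7129, 0.051, 0.0832]
tool_rot: [0.038, 0.999, 0.001, -0.003]
ft_force: [-0.8, 0.6, 0.6]
grip_width: -0.0003
grasp_force: 0.0
```

```bash
python3 fl.py
```

```text
11.6333 tcp jig [0.0883 0.0834 0.0832] F [-0.8  0.6  0.6] w -0.0003 tilt [-0.005  0.002 -1.   ]
scene 25 max z [0.096 0.074 0.108]
0.045 3 [-0.011 -0.009 -0.005]
0.085 2 [0.098 0.099 0.1  ]
0.095 9 [0.096 0.097 0.1  ]
side 82 max z [0.092 0.071 0.109]
0.045 4 [-0.01  -0.009 -0.008]
0.075 3 [0.055 0.056 0.058]
0.085 1 [0.08 0.08 0.08]
0.095 46 [0.054 0.065 0.092]
```

send_rows:
  steps: "-1 -0.005 0.0004 0 0 0 0;-1 -0.005 0.0004 0 0 0 0;-1 -0.005 0.0004 0 0 0 0;-1 -0.005 0.0004 0 0 0 0;-1 -0.006 0.0005 0 0 0 0"

```text
clock: 12.15
eef_pos: [0.6885, 0.053, 0.0872]
tool_rot: [0.038, 0.999, 0.001, 0.0]
ft_force: [1.1, 0.0, 1.4]
grip_width: -0.0004
grasp_force: 0.6
```

send_rows:
  steps: "-1 -0.006 0.0005 0 0 0 0;-1 -0.006 0.0005 -0.001 0 0 0;-1 -0.005 0.0004 -0.002 0 0 0;-1 -0.005 0.0004 -0.003 0 0 0;-1 -0.005 0.0004 -0.004 0 0 0"

```text
clock: 12.57
eef_pos: [0.6602, 0.0552, 0.0754]
tool_rot: [0.038, 0.999, 0.001, -0.002]
ft_force: [0.7, -0.2, 1.5]
grip_width: 0.0002
grasp_force: 0.7
```

send_rows:
  steps: "-1 -0.004 0.0003 -0.004 0 0 0;-1 -0.004 0.0003 -0.004 0 0 0;-1 -0.003 0.0002 -0.004 0 0 0;-1 -0.002 0.0002 -0.004 0 0 0;-1 -0.001 0.0001 -0.004 0 0 0"

```text
clock: 12.98
eef_pos: [0.646, 0.0562, 0.0546]
tool_rot: [0.038, 0.999, 0.001, -0.003]
ft_force: [-0.4, 0.4, 1.7]
grip_width: 0.0002
grasp_force: 0.6
```

```bash
python3 fl.py
```

```text
12.9833 tcp jig [0.0212 0.0835 0.0546] F [-0.4  0.4  1.7] w 0.0002 tilt [-0.005  0.002 -1.   ]
scene 269 max z [0.025 0.058 0.11 ]
0.045 103 [0.024 0.039 0.05 ]
0.055 93 [0.012 0.028 0.045]
0.065 13 [0.019 0.029 0.033]
0.075 10 [0.029 0.032 0.036]
0.085 9 [0.03  0.033 0.034]
0.095 17 [0.02  0.033 0.035]
side 194 max z [0.013 0.073 0.109]
0.045 39 [-0.008  0.026  0.039]
0.055 88 [-0.     0.011  0.034]
0.065 20 [0.    0.018 0.035]
0.075 17 [0.013 0.021 0.03 ]
0.085 14 [0.014 0.021 0.029]
0.095 3 [0.012 0.012 0.013]
```

The flap follows. Pressing it down the last part.

send_rows:
  steps: "-1 -0.002 0.0001 -0.003 0 0 0;-1 -0.002 0.0001 -0.003 0 0 0;-1 -0.001 0.0001 -0.003 0 0 0;-1 0 0 -0.002 0 0 0;-1 0 0 -0.001 0 0 0"

```text
clock: 13.5
eef_pos: [0.6417, 0.0565, 0.0449]
tool_rot: [0.038, 0.999, 0.001, -0.002]
ft_force: [-4.0, -0.1, 13.7]
grip_width: -0.0001
grasp_force: 7.0
```

send_rows:
  steps: "-1 0 0 -0.001 0 0 0;-1 0 0 -0.001 0 0 0;-1 0 0 -0.001 0 0 0;-1 0 0 0 0 0 0;-1 0 0 0 0 0 0"

```text
clock: 13.92
eef_pos: [0.6417, 0.0565, 0.0448]
tool_rot: [0.038, 0.999, 0.001, -0.001]
ft_force: [-8.8, -0.3, 21.2]
grip_width: 0.0002
grasp_force: 10.6
```

```bash
python3 fl.py
```

```text
13.9167 tcp jig [0.0169 0.0835 0.0448] F [-8.8 -0.3 21.2] w 0.0002 tilt [-0.002  0.002 -1.   ]
scene 303 max z [0.028 0.112 0.11 ]
0.045 168 [0.011 0.033 0.05 ]
0.055 38 [0.019 0.033 0.051]
0.065 11 [0.019 0.026 0.031]
0.075 7 [0.023 0.026 0.03 ]
0.085 16 [0.017 0.027 0.031]
0.095 34 [0.015 0.028 0.033]
side 198 max z [0.009 0.069 0.108]
0.045 117 [-0.001  0.015  0.039]
0.055 18 [0.007 0.016 0.028]
0.065 18 [0.01  0.016 0.028]
0.075 19 [0.01  0.017 0.027]
0.085 4 [0.007 0.009 0.01 ]
0.095 14 [0.007 0.015 0.026]
```

Hard stop at 44.8 mm, which is the flap's shut height. Lifting away and checking everything.

send_rows:
  steps: "-1 0 0 0.01 0 0 0;-1 0 0 0.025 0 0 0;-1 0 0 0.03 0 0 0;-1 -0.02 0.002 0.03 0 0 0;-1 -0.03 0.002 0.03 0 0 0"

```text
clock: 14.43
eef_pos: [0.5933, 0.0604, 0.1652]
tool_rot: [0.038, 0.999, 0.001, -0.001]
ft_force: [1.0, -0.8, 1.1]
grip_width: -0.0003
grasp_force: 0.0
```

send_rows:
  steps: "-1 -0.04 0.01 0.02 0 0 0;-1 -0.04 0.01 0 0 0 0;-1 -0.04 0.01 0 0 0 0;-1 -0.02 0 0 0 0 0;-1 0 0 0 0 0 0"

```text
clock: 14.85
eef_pos: [0.4508, 0.0897, 0.183]
tool_rot: [0.037, 0.999, 0.001, -0.004]
ft_force: [-0.1, -0.2, 0.5]
grip_width: -0.0001
grasp_force: 0.0
```

```bash
python3 fl.py
python3 - <<'E'
from h import *
for n in("scene","side"):
    c=camera(n); W=w2j(world(c)); f=W[(W[...,1]>.05)&(W[...,1]<.11)&(W[...,0]>0)&(W[...,0]<.04)&(W[...,2]>.03)&(W[...,2]<.12)]
    if len(f)<10: print(n,"hidden"); continue
    A=np.c_[f[:,0],np.ones(len(f))]; print(n,len(f),"flap angle",-np.arctan(np.linalg.lstsq(A,f[:,2],rcond=None)[0][0]),"z",np.median(f[:,2]))
    # stop & rod: profile at channel x~.027 near the stop
    fr=c["frame"].astype(int); am=(fr[...,0]-fr[...,2]>60)
    r=W[am&(abs(W[...,0]-.028)<.012)&(W[...,1]>-.15)&(W[...,1]<.2)&(W[...,2]>.02)&(W[...,2]<.045)]; print("rod y",np.percentile(r[:,1],[1,99]) if len(r) else '')
    s=W[(abs(W[...,1]+.0872)<.006)&(W[...,2]>.068)&(W[...,2]<.112)&(W[...,0]>-.09)&(W[...,0]<-.02)]
    if len(s)>5:
        vx,vz,*_=cv2.fitLine(s[:,[0,2]].astype(np.float32),cv2.DIST_HUBER,0,.001,.001).ravel(); print("lever",len(s),np.arctan2(vx*np.sign(vz),abs(vz))+.1)
    b=W[(abs(W[...,1]+.0872)<.03)&(W[...,2]>.115)&(W[...,2]<.15)&(W[...,0]>-.09)&(W[...,0]<-.02)]; print("ball",b.mean(0) if len(b) else '')
E
```

```text
14.85 tcp jig [-0.1759  0.1021  0.183 ] F [-0.1 -0.2  0.5] w -0.0001 tilt [-0.007  0.001 -1.   ]
scene 295 max z [0.048 0.088 0.058]
0.045 242 [-0.002  0.024  0.049]
0.055 53 [0.002 0.024 0.049]
side 165 max z [0.001 0.085 0.05 ]
0.045 164 [0.    0.019 0.039]
0.055 1 [0.001 0.001 0.001]
scene 186 flap angle -0.05128808717098655 z 0.04557628237484823
rod y [-0.055918    0.14006012]
lever 18 0.0313833
ball [-0.04809995 -0.0876227   0.13355383]
side 136 flap angle -0.032154898381685455 z 0.0448862810254233
rod y [-0.03991321  0.0568158 ]
lever 14 -0.060055114
ball [-0.05029814 -0.09616645  0.12994341]
```

Flap is flat, lever locked, and the rod end at -56 mm matches the stop face at -57 mm. Handing in.

```bash
python3 -c "
from workcell import *
print(job_done())"
```

```text
the job is handed in; nothing more can be done
None
```

I handed the job in at about 15 s; the verdict was not shown. By my last measurements the pointer is within about 1 mm of the tip, the lever is locked, the rod is against the stop and the flap is shut; I viewed 11 pictures, one over the limit of 10.

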